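Clamp a sample tablet with the inner knob of a coaxial pair

TASK

Slide the sample holder fully home in the guide of the blue sample clamp, then turn only the small inner knob clockwise until the sprung foot bears on the white tablet with about 10 N, and leave it clamped like that. The tablet's thickness is not known, so go by feel: the knob gets stiffer from the moment the foot touches, and more than 20 N breaks the tablet. Do not turn or lean on the large outer ring, which is already set, and leave everything else on the bench where it is.

Things in the scene. Friction and masses are not known exactly. Their poses are not given: they have to be found in the camera images.
- press: Sample clamp, fixed: cream base 225 x 110 x 18 mm (x -140 to +85 mm) under a blue C-shaped column and head. Origin: on the bench, straight below the knob axis; z up; the holder slides home along +x, from the open side. It slides on the base's top (z 18 mm) between steel rails (to z 28 mm, x -90 to +35 mm), 1.5 mm clear each side. Head: x -36 to +85, y -36 to +36, z 75 to 105 mm.
- stop (a point): Middle of the near face of the steel stop block across the guide, 30 mm beyond the knob axis, 25 mm above the bench; the holder's front edge meets it when fully home.
- holder: Sample holder, loose in the guide, about 150 g: steel plate 157 x 36 x 8 mm. Origin: its underside, below the tablet; x towards its front edge, 30 mm ahead. Fully home, the origin is on the knob axis; it starts 25 to 45 mm short. The white tablet, 20 mm across, stands 2 to 9 mm above the plate there; how much differs each time and is not told.
- tab (a point): Centre of the top face of the holder's orange upright tab, to grip or push, 115 mm behind the tablet: 14 mm along the holder's x, 16 mm along y, 34 mm tall above the plate (top 60 mm above the bench).
- foot: Steel stem, 10 mm across, under the head on the knob axis; goes down 8 mm per rad of the inner knob. A red sprung pad, 18 mm across, is on its end. Origin: the pad's underside with its spring relaxed (38 mm above the bench at knob 0); it keeps going down when the pad has stopped. Spring 4 N per mm, no preload, 7 mm travel: the force grows 32 N per rad after touch (10 N at 0.31 rad).
- fine_knob (a joint): Angle of the small inner knob, rad: 0 = foot up (start), grows clockwise seen from above, up to 3.0. The foot touches somewhere between 0.37 and 1.25 rad. Foot force adds 0.008 N m of torque per newton (0.08 N m at 10 N), felt at rest too while the knob is held; turning takes 0.16 N m of friction besides. It stays where it is left.
- knob_top (a point): Centre of the top face of the small inner knob: aluminium, round, knurled, 24 mm diameter, blue cap with a white line; upright axis. It stands 16 mm above the outer ring's top face (the lowest 1 mm is a gap). 135 mm above the bench. Turns with the knob.
- outer_ring: The large outer ring of the pair: black, knurled, 64 mm diameter, 14 mm high, flat top, under and around the inner knob on the same axis; turns very easily (0.02 N m). Origin: centre of its underside.
- ring_mark (a point): Outer end of the yellow line on the outer ring's top face, 30 mm from the axis. It must stay where it starts (the start angle varies).
- tin: Bystander: round aluminium tin with green lid, 54 mm across, 21 mm high, beside the clamp. Origin: centre of its underside. Leave it.
- beaker: Bystander: empty glass beaker, 68 mm across, 85 mm high, beside the clamp. Origin: centre of its underside. Leave it.
- tweezers: Bystander: steel tweezers lying flat, 110 mm long, 12 mm high, beside the clamp. Origin: centre of its underside. Leave it.
- flask: Bystander: greenish conical flask, 84 mm across, 118 mm high. Origin: centre of its underside. Leave it.
- jar: Bystander: jar with blue cap, 54 mm across, 85 mm high. Origin: centre of its underside. Leave it.
- handheld: Bystander: black handheld meter lying flat, 85 x 170 x 34 mm. Origin: centre of its underside. Leave it.
- marker: Bystander: marker pen lying flat, 130 mm long, 15 mm thick. Origin: centre of its underside. Leave it.
There are look-alikes about, which are no part of the job. Several things have the shape of the holder; the one meant has the colours described above.

How it is judged:
On the way, in this order (a step that is already met when the one before it is completed fails the run):
1. the holder is fully home in the guide (x of holder in the frame of press above -0.003 m and z of holder in the frame of press below 0.022 m and contact force between foot and holder below 1 N), for 0.2 s.
2. the foot bears on the tablet with 6 to 15 N, the holder still home (x of holder in the frame of press above -0.003 m and z of holder in the frame of press below 0.022 m and contact force between foot and holder between 6 and 15 N), for 0.2 s.
At the end, for the whole second after the job is handed in: The holder is home (within 3 mm of the stop, flat in the guide) and at rest, the foot bears on the tablet with 6 to 15 N, and the outer ring's mark is within 4 mm of where it started (all of step 2 and distance of ring_mark from where it was at the start of the episode below 0.004 m and linear speed of holder below 0.01 m/s); the robot touches nothing.
It fails at once if the tablet is pressed with more than 22 N (contact force between foot and holder above 22 N).
It fails at once if the outer ring is turned (its mark moves more than 4 mm) (distance of ring_mark from where it was at the start of the episode above 0.004 m).
It fails at once if the robot leans on the outer ring with more than 6 N (contact force between the arm and outer_ring above 6 N).
It fails at once if the fingers lean on the outer ring with more than 6 N (contact force between the fingers and outer_ring above 6 N).
It fails at once if a bystander is moved more than 25 mm (distance of any of tin, beaker, tweezers, flask, jar, handheld, marker from where it was at the start of the episode above 0.025 m).
It also fails if it takes over 51 s, if anything falls off the work surface, if the arm or the gripper's body presses on something with over 40 N, if the wrist force passes 120 N, or if a joint passes its speed limit or range.

ROBOT

A 7-joint arm with a two-finger parallel gripper is mounted at the origin on the work surface. World frame = base frame: x ahead of the robot, y to its left, z up, the work surface at z = 0. Lengths are in m, angles in rad, forces in N, time in s.
With the tool pointing down it reaches from about 0.4 to 0.85 m from the base axis. Payload 4.5 kg.
Tool frame: the origin (TCP) lies at the very end of the fingers, on their centre line; the grasp point (between the pads) lies arm.grasp_offset behind it (arm.grasp_offset is the distance from the TCP to the grasp point, in m); z points along the fingers, y is the line along which they close (so a half turn about z gives the same grasp; the last joint's range is limited). The gripper opens to 85 mm and grips with 20 to 120 N. Pads are 22 mm wide; open, the fingers measure 114 mm over their backs; the gripper's body (76 mm by 85 mm) begins 54 mm behind the grasp point. The pads swing forward as they close: fully open they stand 13 mm farther back than shut.
Start: joints at [1.383, 0.689, -0.195, 1.565, 0.157, 0.902, -0.215], TCP at [0.138, -0.61, 0.231] pointing down, gripper open.
Joint ranges: [-3.01, 3.01], [-0.46, 2.08], [-1.47, 1.51], [0.13, 2.56], [-1, 4.14], [0.04, 2.09], [-2.66, 2.66]. Speed limits (rad/s): [2.57, 2.57, 3.14, 3.14, 3.14, 3.14, 3.14].

INTERFACE

Orientations are given as a rotation vector (axis times angle).
In Python, from rig import arm gives the robot as it stands.
- The arm moves only by the tool send_rows, never from a script. Its argument "deltas" is a list of rows, each an object with "grip": the opening, from -1 (shut) to 1 (fully open); "travel": the shift along the tool's x, y, z scaled (see below), a list of three; "turn": the turn about the tool's z scaled (see below). In form: [{"grip": grip, "travel": [x, y, z], "turn": turn}, ...]. A call has 1 to 12 rows; each row shifts and turns the commanded pose from where the row before left it, along the tool's axes as they then stand; what a row does not reach is not made up. The controller multiplies each number of a shift by 4 cm and each number of a turn by 5 degrees. A row lasts 1/12 s, in which the tool goes at most 41.7 mm and 7.16 degrees, less where a joint would pass 70% of its speed; a pose out of reach is approached as far as the arm can. A call with a number of a shift or a turn outside -1 to 1 is refused whole. A call with a gripper value outside its range is refused whole. The fingers move at their own pace and stop on an object; the grip force is fixed at half the most. Time passes only in rows, so rows that do not move let the fingers close. It gives the time, the measured TCP pose, the force, the opening and the grip force at its end, in the units of the state.
- arm.observe(): the state, without advancing time (a new reading comes with each control period).
- arm.grab_frame(name): name is "side" or "top"; returns a dict with "pixels" (400x640x3 uint8, blue, green, red), "intrinsics" (3x3 intrinsics, pixels), "R" (3x3) and "t" (3): a world point X has camera coordinates R X + t. Camera axes: x right, y down, z forward; pixel columns grow to the right and rows downward; lengths in m; the calibration is good to about 2 mm. A picture is of the moment at which its call begins. There is no depth.
- arm.job_done(): hands the job in; it is judged then, once.
Trained networks look in a picture, given as the dict that the camera call returned (one of the last four; its "shot" number tells which), for a name from the list of things; names that differ only in an ending like _2 or _b are one class to them, and where a whole thing is asked for, a point or a joint stands for the part that bears it (a point fixed in the world has none). Each returns a list of dicts, best first, with "confidence" (0 to 1); they miss things now and then, are a little off and sometimes report something else, mostly with a low value. They report only what shows in the picture. A call takes as long as a camera call. They do not tell look-alikes from the thing itself.
- arm.look_for(picture, target): "centre" ([column, row] in pixels, amid what is visible of it).
- arm.trace(picture, target): "pixels" (400x640 bool, what is visible of it) and "centre" ([column, row] in pixels, amid what is visible of it).
The state is a dict: "t": time; "joint_pos": joint angles; "qd": joint speeds; "effort": joint torques, N m; "tool_pos": TCP position; "ee_rot": TCP orientation; "ft_force": force on the tool from outside, world axes, zero at the start; "torque": the same for the moment, N m; "finger_gap": finger opening in m; "grip_force": force on a finger pad.
Only numpy, scipy, OpenCV 4.12 (cv2) and the standard library are available. Lean on these libraries where they do the work, as an engineer would, in place of code of your own. Each camera call takes 0.05 s, during which the arm holds its last target. There are 200 camera calls.

## Working session

There is one attempt and no reset: what is moved stays moved. The work goes in short steps, Python scripts to look and compute and a tool call to move; the robot and the scene stay as the last step left them, time stands still between calls to the robot, and variables do not carry over. Pictures are saved under pics/ and viewed, at most 10 in all, crops included, and the job is handed in when it is done.

Besides the shell and the picture viewer there is one more tool, called after "Emit:" in YAML: its name, and indented under it one key for each argument. send_rows: Moves the arm, as the interface text tells. Shifts and turns lie within -1 to 1; 1 stands for 4 cm of shift or 5 degrees of turn. Its arguments: {"type":"object","properties":{"deltas":{"type":"array","items":{"type":"object","properties":{"grip":{"type":"number"},"travel":{"type":"array","items":{"type":"number"}},"turn":{"type":"number"}}}}},"required":["deltas"]}

```bash
mkdir -p pics
cat > h.py <<'E'
import numpy as np, cv2
from scipy.optimize import least_squares
from rig import arm
def proj(f,X):
    c=f["R"]@np.asarray(X,float)+f["t"]; p=f["intrinsics"]@c; return p[:2]/p[2]
def onplane(f,px,z):
    d=f["R"].T@np.linalg.solve(f["intrinsics"],[px[0],px[1],1.]); o=-f["R"].T@f["t"]
    return o+d*(z-o[2])/d[2]
def tri(fs,ps):
    g=lambda X:np.concatenate([proj(f,X)-p for f,p in zip(fs,ps)])
    r=least_squares(g,[.5,0,.1]); return r.x,np.abs(r.fun).max()
E
python3 - <<'E'
from h import *
s=arm.grab_frame("side");t=arm.grab_frame("top")
cv2.imwrite("pics/s0.png",s["pixels"]);cv2.imwrite("pics/t0.png",t["pixels"])
np.set_printoptions(precision=4,suppress=True)
for n in ["press","holder","tab","knob_top","ring_mark","outer_ring","stop","tin","beaker","tweezers","flask","jar","handheld","marker","foot"]:
    try:
        for nm,f in(("s",s),("t",t)):
            print(n,nm,[(np.round(d["centre"],1).tolist(),round(d["confidence"],2)) for d in arm.look_for(f,n)[:4]])
    except Exception as e: print(n,e)
for f in(s,t): print("cam",-f["R"].T@f["t"],f["R"][2])
o=arm.observe();print(o); print(arm.grasp_offset)
E
```

```text
press s [([297.9, 223.2], 0.94)]
press t []
holder s [([319.1, 245.3], 0.58), ([262.8, 192.4], 0.53), ([301.6, 208.2], 0.47)]
holder t [([353.1, 192.4], 0.91), ([241.0, 234.4], 0.62)]
tab s [([320.3, 241.4], 0.68), ([268.5, 192.9], 0.64)]
tab t [([243.6, 234.5], 0.62), ([352.5, 198.1], 0.56)]
knob_top s [([298.0, 198.7], 0.37)]
knob_top t [([320.8, 198.6], 0.63), ([339.5, 239.8], 0.59), ([332.9, 157.1], 0.46)]
ring_mark s [([300.8, 207.9], 0.64)]
ring_mark t [([313.3, 201.4], 0.77), ([325.2, 208.0], 0.59)]
outer_ring s [([303.4, 204.3], 0.48)]
outer_ring t [([319.1, 203.2], 0.82), ([456.7, 160.6], 0.48)]
stop s [([300.3, 224.0], 0.86)]
stop t [([325.0, 204.2], 0.92)]
tin s [([346.4, 229.2], 0.7), ([329.6, 201.0], 0.53)]
tin t [([331.1, 157.2], 0.54)]
beaker s [([328.3, 201.9], 0.56)]
beaker t [([296.1, 163.4], 0.85)]
tweezers s []
tweezers t [([337.1, 238.2], 0.67), ([481.5, 198.5], 0.21)]
flask s [([392.3, 319.5], 0.95)]
flask t [([322.6, 206.3], 0.44), ([326.0, 202.2], 0.43)]
jar s [([359.2, 345.7], 0.81), ([299.6, 207.7], 0.21)]
jar t []
handheld s [([285.1, 158.8], 0.64)]
handheld t [([172.9, 192.4], 0.74)]
marker s [([276.6, 369.0], 0.55)]
marker t [([472.8, 264.1], 0.56)]
foot s [([319.5, 242.9], 0.37)]
foot t []
cam [ 0.2554 -0.8041  0.8332] [ 0.2419  0.742  -0.6253]
cam [0.2611 0.0197 1.4263] [ 0.1885  0.0065 -0.982 ]
{'t': 1.6, 'joint_pos': array([ 1.3828,  0.6891, -0.1946,  1.5653,  0.1573,  0.9025, -0.2151]), 'qd': array([ 0.0005,  0.002 , -0.0004,  0.0018, -0.0004, -0.0007, -0.0003]), 'effort': array([ -0.0005, -53.9542,  -1.2672, -15.8879,   0.0099,   0.0014,
        -0.    ]), 'tool_pos': array([ 0.1375, -0.6097,  0.2313]), 'ee_rot': array([ 3.1222,  0.3478, -0.    ]), 'ft_force': array([ 0.556 , -0.3961, -0.5223]), 'torque': array([-0.028 ,  0.0275,  0.0036]), 'grip_force': 0.0, 'finger_gap': 0.08538726287780837}
0.0187
```

View pics/s0.png

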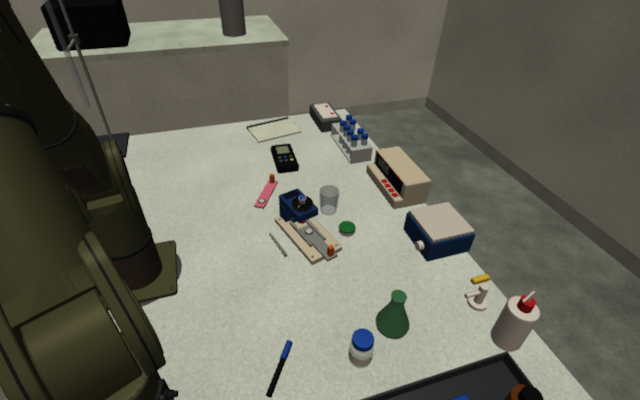

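View pics/t0.png

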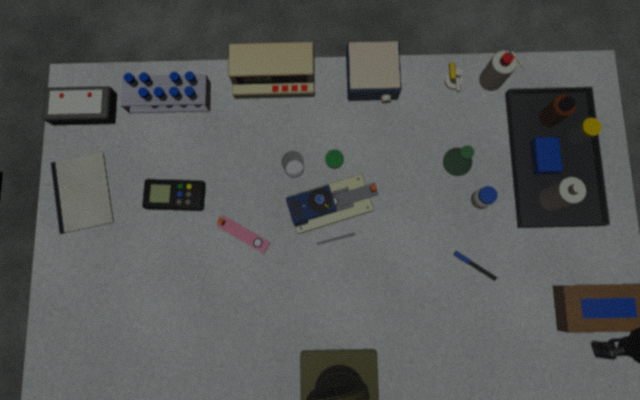

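Run:
```python
from h import *
s=arm.grab_frame("side");t=arm.grab_frame("top")
a=cv2.resize(s["pixels"][180:270,260:360],None,fx=6,fy=6,interpolation=cv2.INTER_CUBIC)
b=cv2.resize(t["pixels"][165:240,280:385],None,fx=7,fy=7,interpolation=cv2.INTER_CUBIC)
cv2.imwrite("pics/s1.png",a);cv2.imwrite("pics/t1.png",np.clip(b*1.5,0,255).astype(np.uint8))
print(s["intrinsics"],t["intrinsics"])
np.savez("cal.npz",sR=s["R"],st=s["t"],sK=s["intrinsics"],tR=t["R"],tt=t["t"],tK=t["intrinsics"])
for n in ["press","outer_ring","knob_top","tab","holder"]:
  for nm,f in(("s",s),("t",t)):
    for d in arm.trace(f,n)[:3]:
        m=d["pixels"].astype(np.uint8); print(n,nm,round(d["confidence"],2),np.round(d["centre"],1),m.sum(),cv2.boundingRect(m),cv2.minAreaRect(np.argwhere(m)[:,::-1].astype(np.float32)))
```

```text
[[374.03218891   0.         313.87185541]
 [  0.         374.03218891 199.00652945]
 [  0.           0.           1.        ]] [[509.05265105   0.         323.43689441]
 [  0.         509.05265105 191.75976334]
 [  0.           0.           1.        ]]
press s 0.77 [301.7 221. ] 2202 (275, 189, 67, 75) ((303.42059326171875, 226.9334716796875), (79.99037170410156, 42.975990295410156), 58.392494201660156)
press s 0.51 [278.  364.9] 315 (267, 342, 25, 55) ((278.27069091796875, 368.6996765136719), (6.472746849060059, 58.309112548828125), 22.380136489868164)
press t 0.74 [474.7 265.1] 256 (454, 251, 43, 29) ((475.09857177734375, 265.01654052734375), (48.540767669677734, 6.016529083251953), 31.32869529724121)
press t 0.71 [324.6 207.7] 2721 (286, 174, 88, 60) ((328.8739929199219, 203.21908569335938), (40.18920135498047, 81.0924301147461), 72.18110656738281)
outer_ring s 0.46 [302.3 206.8] 240 (291, 197, 22, 16) ((301.5, 204.5), (15.0, 21.0), 90.0)
outer_ring s 0.22 [298.4 199.2] 44 (298, 197, 8, 7) ((301.5, 200.0), (7.0, 6.0), 0.0)
outer_ring t 0.64 [318.9 200.8] 431 (307, 187, 25, 26) ((
[... 1205 characters left out ...]
 t 0.63 [243.1 234.3] 769 (217, 216, 54, 37) ((242.86895751953125, 233.2275848388672), (57.302127838134766, 14.0760498046875), 29.93151092529297)
holder s 0.84 [318.7 244.7] 471 (300, 226, 36, 35) ((317.75, 242.25), (45.25482940673828, 13.435027122497559), 45.0)
holder t 0.86 [357.2 191.4] 610 (333, 182, 45, 25) ((355.1999816894531, 194.09999084472656), (14.23024845123291, 45.2205696105957), 71.56504821777344)
holder t 0.7 [240.5 232.6] 789 (216, 215, 54, 38) ((242.3452606201172, 233.04298400878906), (57.19219207763672, 14.496763229370117), 29.47589111328125)
holder t 0.48 [320.3 198.4] 55 (316, 195, 8, 9) ((319.2500305175781, 198.75003051757812), (7.071067810058594, 7.77817440032959), 45.0)
```

View pics/s1.png

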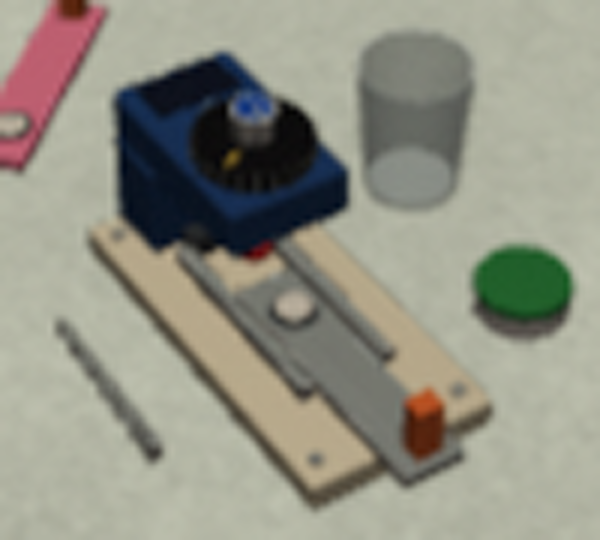

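View pics/t1.png

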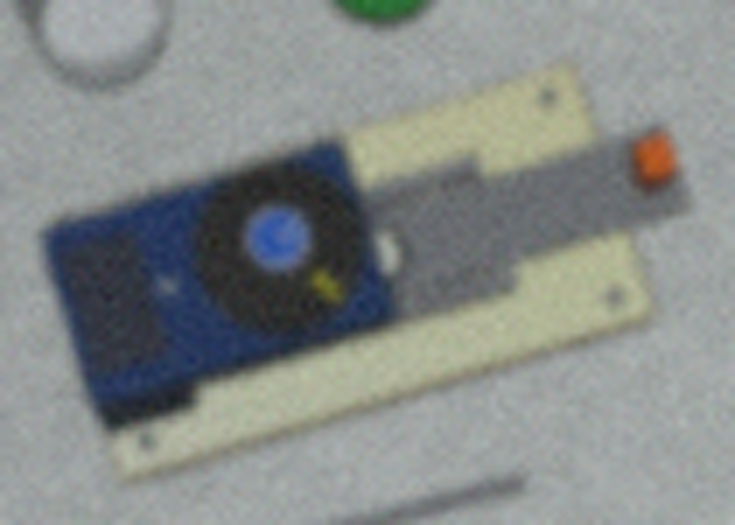

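Run:
```python
from h import *
np.set_printoptions(precision=4,suppress=True)
s=arm.grab_frame("side");t=arm.grab_frame("top")
def cen(f,hlo,hhi,x0,y0,x1,y1,smin=120,vmin=60):
    im=f["pixels"][y0:y1,x0:x1]; im=cv2.resize(im,None,fx=4,fy=4,interpolation=cv2.INTER_CUBIC); h=cv2.cvtColor(im,cv2.COLOR_BGR2HSV)
    m=cv2.inRange(h,(hlo,smin,vmin),(hhi,255,255)); n,l,st,c=cv2.connectedComponentsWithStats(m)
    i=1+st[1:,4].argmax(); return (c[i]+.5)/4-.5+[x0,y0], st[i]
kt,a=cen(t,100,125,313,192,327,206,90,130);ks,b=cen(s,100,125,296,192,309,202,90,120)
ot,c=cen(t,3,18,365,178,383,195,120,60); os_,d=cen(s,3,18,325,242,338,259,120,130)
print(kt,a,ks,b,ot,c,os_,d)
K,r=tri([t,s],[kt,ks]);print("knob",K,r)
T,r=tri([t,s],[ot,os_]);print("tab",T,r)
px=lambda p,k,o:(np.array(p)+.5)/k-.5+o
co=[((-.14,-.055,.018),t,px((573,66),7,(280,165))),((-.14,.055,.018),t,px((651,316),7,(280,165))),((.085,.055,.018),t,px((124,476),7,(280,165))),
 ((-.14,-.055,.018),s,px((490,405),6,(260,180))),((-.14,.055,.018),s,px((316,488),6,(260,180))),((.085,.055,.018),s,px((92,232),6,(260,180))),
 ((0,0,.135),t,kt),((0,0,.134),s,ks)]
def W(q,p): c,n=np.cos(q[2]),np.sin(q[2]); return np.array([q[0]+c*p[0]-n*p[1],q[1]+n*p[0]+c*p[1],p[2]])
g=lambda q:np.concatenate([proj(f,W(q,p))-u for p,f,u in co])
q=least_squares(g,[K[0],K[1],1.8]);print("press",q.x,np.degrees(q.x[2]));print(q.fun.reshape(-1,2))
q=q.x
for f,u in((t,ot),): 
    P=onplane(f,u,.06); d=P[:2]-q[:2]; c,n=np.cos(q[2]),np.sin(q[2]); print("tab in press",c*d[0]+n*d[1],-n*d[0]+c*d[1],P)
```

```text
Traceback (most recent call last):
ValueError: attempt to get argmax of an empty sequence
```

```bash
cat > m.py <<'E'
from h import *
np.set_printoptions(precision=4,suppress=True)
s=arm.grab_frame("side");t=arm.grab_frame("top")
def cen(f,hlo,hhi,x0,y0,x1,y1,smin=120,vmin=60):
    im=f["pixels"][y0:y1,x0:x1]; im=cv2.resize(im,None,fx=4,fy=4,interpolation=cv2.INTER_CUBIC); h=cv2.cvtColor(im,cv2.COLOR_BGR2HSV)
    v=h[...,2][(h[...,0]>=hlo)&(h[...,0]<=hhi)&(h[...,1]>=smin)]; vm=vmin*v.max() 
    m=cv2.inRange(h,(hlo,smin,int(vm)),(hhi,255,255)); n,l,st,c=cv2.connectedComponentsWithStats(m)
    i=1+st[1:,4].argmax(); return (c[i]+.5)/4-.5+[x0,y0], st[i]
kt,a=cen(t,95,130,313,192,327,206,60,.6);ks,b=cen(s,95,130,296,192,309,202,60,.55)
ot,c=cen(t,0,18,365,178,383,195,120,.5); os_,d=cen(s,0,18,325,242,338,259,120,.75)
print(kt,a,ks,b,ot,c,os_,d)
K,r=tri([t,s],[kt,ks]);print("knob",K,r)
T,r=tri([t,s],[ot,os_]);print("tab",T,r)
px=lambda p,k,o:(np.array(p)+.5)/k-.5+o
co=[((-.14,-.055,.018),t,px((573,66),7,(280,165))),((-.14,.055,.018),t,px((651,316),7,(280,165))),((.085,.055,.018),t,px((124,476),7,(280,165))),
 ((-.14,-.055,.018),s,px((490,405),6,(260,180))),((-.14,.055,.018),s,px((316,488),6,(260,180))),((.085,.055,.018),s,px((92,232),6,(260,180))),
 ((0,0,.135),t,kt),((0,0,.134),s,ks)]
def W(q,p): c,n=np.cos(q[2]),np.sin(q[2]); return np.array([q[0]+c*p[0]-n*p[1],q[1]+n*p[0]+c*p[1],p[2]])
g=lambda q:np.concatenate([proj(f,W(q,p))-u for p,f,u in co])
q=least_squares(g,[K[0],K[1],1.8]);print("press",q.x,np.degrees(q.x[2]));print(q.fun.reshape(-1,2))
q=q.x
for f,u in((t,ot),(s,os_)): 
    P=onplane(f,u,.06); d=P[:2]-q[:2]; c,n=np.cos(q[2]),np.sin(q[2]); print("tab in press",c*d[0]+n*d[1],-n*d[0]+c*d[1],P)
E
python3 m.py
```

```text
[319.1827 198.5013] [   9   10   36   36 1023] [301.4412 196.1695] [ 11   0  27  33 551] [373.0073 187.4748] [ 23  26  22  27 461] [330.4255 246.5205] [ 11  11  25  18 287]
knob [0.4907 0.0394 0.142 ] 0.16476648012678652
tab [ 0.5336 -0.1072  0.0602] 0.45171720206548116
press [0.4925 0.0402 1.8444] 105.67903703593774
[[-0.0124 -1.0182]
 [ 0.7784 -0.0304]
 [-1.1669  0.4493]
 [ 0.714  -0.4038]
 [-0.9986  0.5224]
 [-0.8391 -0.678 ]
 [-0.2572 -0.3474]
 [ 0.3568  1.87  ]]
tab in press -0.15252781890505293 0.0014321836208887814 [ 0.5324 -0.107   0.06  ]
tab in press -0.15323662963086748 -0.0011079007405936994 [ 0.535 -0.107  0.06 ]
```

Emit:
send_rows:
  deltas:
    - {"grip":-1,"travel":[0.4,-0.28,0],"turn":0}
    - {"grip":-1,"travel":[0.78,-0.56,0],"turn":0}
    - {"grip":-1,"travel":[0.78,-0.56,0],"turn":0}
    - {"grip":-1,"travel":[0.78,-0.56,0],"turn":0}
    - {"grip":-1,"travel":[0.78,-0.56,0],"turn":0}
    - {"grip":-1,"travel":[0.78,-0.56,0],"turn":0}
    - {"grip":-1,"travel":[0.78,-0.56,0],"turn":0}
    - {"grip":-1,"travel":[0.78,-0.56,0],"turn":0}
    - {"grip":-1,"travel":[0.78,-0.56,0],"turn":0}
    - {"grip":-1,"travel":[0.78,-0.56,0],"turn":0}
    - {"grip":-1,"travel":[0.78,-0.56,0],"turn":0}
    - {"grip":-1,"travel":[0.78,-0.56,0],"turn":-0.6}

```text
t: 3.4
tool_pos: [0.4324, -0.2779, 0.2316]
ee_rot: [3.111, 0.43, 0.001]
ft_force: [0.0, -0.7, -0.1]
finger_gap: 0.0002
grip_force: 0.0
```

Emit:
send_rows:
  deltas:
    - {"grip":-1,"travel":[0.8,-0.55,0],"turn":0}
    - {"grip":-1,"travel":[0.8,-0.55,0],"turn":0}
    - {"grip":-1,"travel":[0.8,-0.55,0],"turn":0}
    - {"grip":-1,"travel":[0.8,-0.5,0.1],"turn":0}
    - {"grip":-1,"travel":[0,0,1],"turn":0}
    - {"grip":-1,"travel":[0,0,1],"turn":0}
    - {"grip":-1,"travel":[0,0,1],"turn":0}
    - {"grip":-1,"travel":[0,0,0],"turn":0}
    - {"grip":-1,"travel":[0,0,0],"turn":0}

```text
t: 4.15
tool_pos: [0.5297, -0.1616, 0.106]
ee_rot: [-3.111, -0.429, 0.007]
ft_force: [0.3, 1.0, 0.0]
finger_gap: -0.0002
grip_force: 0.0
```

Emit:
send_rows:
  deltas:
    - {"grip":-1,"travel":[0.44,0,0.5],"turn":0}
    - {"grip":-1,"travel":[0,0,0.8],"turn":0}
    - {"grip":-1,"travel":[0,0,0.43],"turn":0}
    - {"grip":-1,"travel":[0,0,0],"turn":0}
    - {"grip":-1,"travel":[0,-0.4,0],"turn":0}
    - {"grip":-1,"travel":[0,-0.25,0],"turn":0}
    - {"grip":-1,"travel":[0,-0.25,0],"turn":0}
    - {"grip":-1,"travel":[0,-0.25,0],"turn":0}
    - {"grip":-1,"travel":[0,-0.25,0],"turn":0}
    - {"grip":-1,"travel":[0,0,0],"turn":0}

```text
t: 4.98
tool_pos: [0.5328, -0.1002, 0.0389]
ee_rot: [-3.11, -0.434, -0.001]
ft_force: [-0.6, 0.7, 1.0]
finger_gap: 0.0001
grip_force: 0.0
```

Emit:
send_rows:
  deltas:
    - {"grip":-1,"travel":[0,-0.15,0],"turn":0}
    - {"grip":-1,"travel":[0,-0.1,0],"turn":0}
    - {"grip":-1,"travel":[0,0,0],"turn":0}

```text
t: 5.23
tool_pos: [0.5301, -0.0929, 0.0381]
ee_rot: [-3.112, -0.43, 0.0]
ft_force: [-0.9, -0.7, 0.3]
finger_gap: 0.0
grip_force: 0.0
```

Run:
```python
from h import *
s=arm.grab_frame("side")
cv2.imwrite("pics/s2.png",cv2.resize(s["pixels"][170:270,250:370],None,fx=6,fy=6,interpolation=cv2.INTER_CUBIC));o=arm.observe();print(o["ft_force"],o["tool_pos"])
```

```text
[0.18537731 1.45456227 0.3593906 ] [ 0.53003981 -0.0932373   0.03796098]
```

View pics/s2.png

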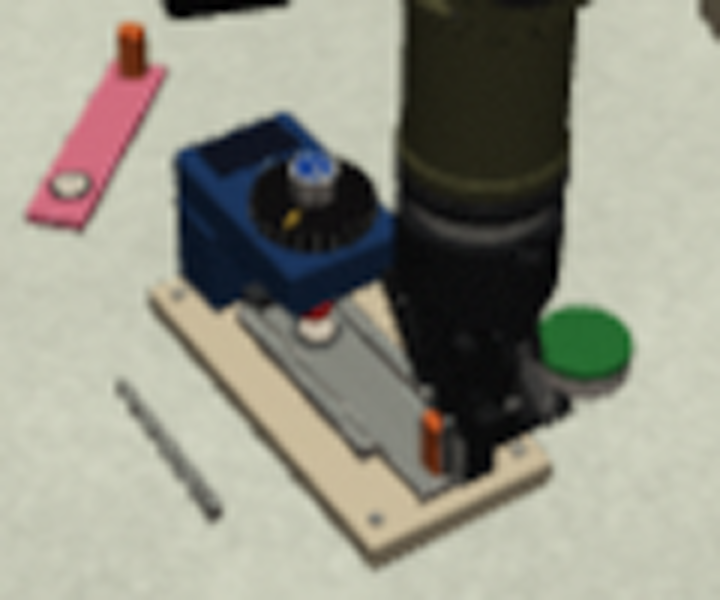

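Emit:
send_rows:
  deltas:
    - {"grip":-1,"travel":[0,-0.08,0],"turn":0}
    - {"grip":-1,"travel":[0,0,0],"turn":0}

```text
t: 5.45
tool_pos: [0.5292, -0.0904, 0.0379]
ee_rot: [-3.112, -0.429, 0.001]
ft_force: [-1.4, -0.4, 0.4]
finger_gap: -0.0002
grip_force: 0.0
```

Emit:
send_rows:
  deltas:
    - {"grip":-1,"travel":[0,-0.08,0],"turn":0}
    - {"grip":-1,"travel":[0,0,0],"turn":0}

```text
t: 5.62
tool_pos: [0.5298, -0.0898, 0.0384]
ee_rot: [3.109, 0.426, 0.004]
ft_force: [1.7, -5.3, 0.5]
finger_gap: -0.0001
grip_force: 2.7
```

Emit:
send_rows:
  deltas:
    - {"grip":-1,"travel":[0,-0.05,0],"turn":0}
    - {"grip":-1,"travel":[0,0,0],"turn":0}

```text
t: 5.78
tool_pos: [0.5299, -0.0897, 0.0386]
ee_rot: [3.108, 0.423, 0.005]
ft_force: [2.4, -9.0, 1.2]
finger_gap: -0.0002
grip_force: 4.3
```

Emit:
send_rows:
  deltas:
    - {"grip":-1,"travel":[0,0.3,0],"turn":0}
    - {"grip":-1,"travel":[0,0.3,0],"turn":0}
    - {"grip":-1,"travel":[0,0,-0.8],"turn":0}
    - {"grip":-1,"travel":[0,0,-1],"turn":0}
    - {"grip":1,"travel":[0,0,-1],"turn":0}
    - {"grip":1,"travel":[0,0,-0.5],"turn":0}
    - {"grip":1,"travel":[0,-0.7,0],"turn":0}
    - {"grip":1,"travel":[0,-0.9,0],"turn":0}
    - {"grip":1,"travel":[0,-0.9,0],"turn":0}
    - {"grip":1,"travel":[0,-0.9,0],"turn":0}
    - {"grip":1,"travel":[0,-0.4,0],"turn":0}
    - {"grip":1,"travel":[0,0,0],"turn":0}

```text
t: 6.78
tool_pos: [0.4919, 0.0427, 0.17]
ee_rot: [-3.107, -0.441, 0.002]
ft_force: [0.4, 0.4, 0.2]
finger_gap: 0.0855
grip_force: 0.0
```

Run:
```python
from h import *
np.set_printoptions(precision=4,suppress=True)
s=arm.grab_frame("side");t=arm.grab_frame("top")
print(arm.observe())
a=cv2.resize(s["pixels"][165:255,255:355],None,fx=6,fy=6,interpolation=cv2.INTER_CUBIC)
cv2.imwrite("pics/s3.png",a)
```

```text
{'t': 6.8833, 'joint_pos': array([-0.1223,  0.6184, -0.0743,  2.0184,  0.089 ,  0.5083, -1.5563]), 'qd': array([ 0.0344,  0.0026,  0.0324, -0.0086,  0.0021, -0.0029,  0.0002]), 'effort': array([ -1.7903, -44.7969,  -0.5297,  -9.79  ,  -0.1009,  -0.0056,
        -0.0278]), 'tool_pos': array([0.4933, 0.0375, 0.17  ]), 'ee_rot': array([ 3.1117,  0.4309, -0.0008]), 'ft_force': array([-0.3087, -1.0389, -0.436 ]), 'torque': array([-0.0377, -0.0079,  0.0605]), 'grip_force': 0.0, 'finger_gap': 0.08561341658837522}
```

View pics/s3.png

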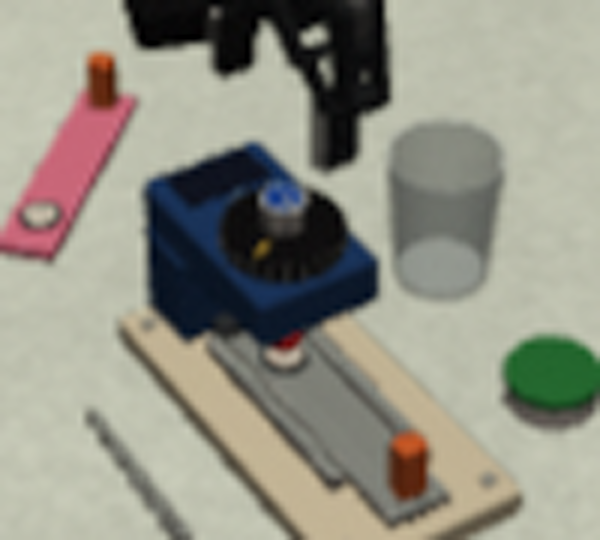

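Emit:
send_rows:
  deltas:
    - {"grip":1,"travel":[0,-0.06,0.6],"turn":0}
    - {"grip":1,"travel":[0,0,0.57],"turn":0}
    - {"grip":-0.3,"travel":[0,0,0],"turn":0}
    - {"grip":-0.3,"travel":[0,0,0],"turn":0}
    - {"grip":-0.3,"travel":[0,0,0],"turn":0}
    - {"grip":-0.3,"travel":[0,0,0],"turn":0}

```text
t: 7.38
tool_pos: [0.4936, 0.0392, 0.1243]
ee_rot: [3.112, 0.427, 0.003]
ft_force: [-0.5, 0.7, -0.6]
finger_gap: 0.0383
grip_force: 0.0
```

Run:
```python
from h import *
np.set_printoptions(precision=4,suppress=True)
s=arm.grab_frame("side");t=arm.grab_frame("top")
o=arm.observe();print(o["tool_pos"],o["ft_force"],o["torque"],o["finger_gap"],o["t"])
a=cv2.resize(s["pixels"][165:245,255:355],None,fx=6,fy=6,interpolation=cv2.INTER_CUBIC)
cv2.imwrite("pics/s4.png",a)
```

```text
[0.4935 0.0396 0.1243] [ 0.2659  0.7453 -0.051 ] [-0.0169  0.0062  0.0126] 0.02969632085030819 7.4833
```

View pics/s4.png

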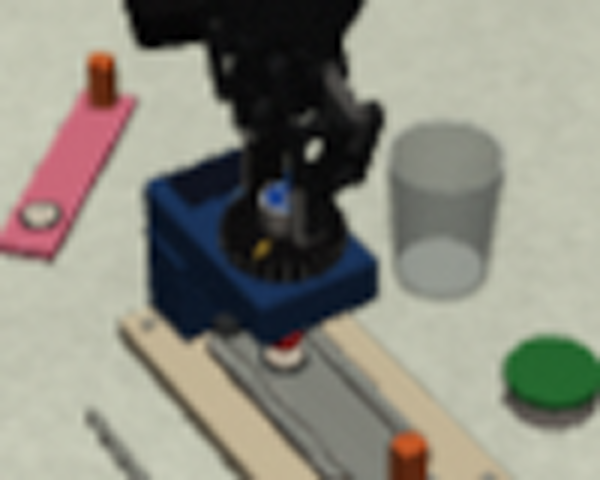

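Emit:
send_rows:
  deltas:
    - {"grip":-0.5,"travel":[0,0,0],"turn":0}
    - {"grip":-0.5,"travel":[0,0,0],"turn":0}
    - {"grip":-0.5,"travel":[0,0,0],"turn":0}
    - {"grip":-0.5,"travel":[0,0,0],"turn":0}

```text
t: 7.82
tool_pos: [0.4931, 0.0407, 0.1244]
ee_rot: [-3.111, -0.43, -0.003]
ft_force: [-1.1, 1.0, 6.2]
finger_gap: 0.0222
grip_force: 34.6
```

Emit:
send_rows:
  deltas:
    - {"grip":0.1,"travel":[0,-0.03,-0.05],"turn":0}
    - {"grip":0.1,"travel":[0,0,0],"turn":0}
    - {"grip":0.1,"travel":[0,0,0],"turn":0.5}
    - {"grip":0.1,"travel":[0,0,0],"turn":1}
    - {"grip":0.1,"travel":[0,0,0],"turn":1}
    - {"grip":0.1,"travel":[0,0,0],"turn":1}
    - {"grip":0.1,"travel":[0,0,0],"turn":1}
    - {"grip":0.1,"travel":[0,0,0],"turn":1}
    - {"grip":0.1,"travel":[0,0,0],"turn":1}
    - {"grip":0.1,"travel":[0,0,0],"turn":1}
    - {"grip":0.1,"travel":[0,0,0],"turn":1}
    - {"grip":0.1,"travel":[0,0,0],"turn":1}

```text
t: 8.82
tool_pos: [0.4924, 0.0411, 0.1254]
ee_rot: [-3.02, 0.867, -0.0]
ft_force: [-0.7, -0.0, -0.3]
finger_gap: 0.0467
grip_force: 0.0
```

Emit:
send_rows:
  deltas:
    - {"grip":0.1,"travel":[0,0,0],"turn":1}
    - {"grip":0.1,"travel":[0,0,0],"turn":1}
    - {"grip":0.1,"travel":[0,0,0],"turn":1}
    - {"grip":0.1,"travel":[0,0,0],"turn":1}
    - {"grip":0.1,"travel":[0,0,0],"turn":1}
    - {"grip":0.1,"travel":[0,0,0],"turn":1}
    - {"grip":0.1,"travel":[0,0,0],"turn":1}
    - {"grip":0.1,"travel":[0,0,0],"turn":1}
    - {"grip":0.1,"travel":[0,0,0],"turn":0.5}
    - {"grip":0.1,"travel":[0,0,0],"turn":0}
    - {"grip":0.1,"travel":[0,0,0],"turn":0}

```text
t: 9.73
tool_pos: [0.4924, 0.0412, 0.1253]
ee_rot: [2.506, -1.895, 0.0]
ft_force: [0.2, 0.4, -0.4]
finger_gap: 0.0472
grip_force: 0.0
```

```bash
cat > o.py <<'E'
from h import *
from scipy.spatial.transform import Rotation as Ro
np.set_printoptions(precision=4,suppress=True)
for i in range(3):
    arm.grab_frame("top"); o=arm.observe(); R=Ro.from_rotvec(o["ee_rot"]).as_matrix()
    print(o["tool_pos"],o["ft_force"],o["torque"],o["finger_gap"],o["grip_force"],o["t"],"cw yaw",np.degrees(-np.arctan2(R[1,0],R[0,0])),"j7",o["joint_pos"][6],o["effort"][6])
print(R[:,:2].T)
E
python3 o.py
```

```text
[0.4924 0.0412 0.1254] [ 0.7096 -0.3906 -0.5196] [0.0316 0.0238 0.023 ] 0.046718933740341424 0.0 9.7833 cw yaw 74.20278214083717 j7 -2.505545681572703 -0.00940784637350589
[0.4924 0.0411 0.1253] [ 0.1685 -0.0143 -0.6247] [ 0.0063 -0.0042  0.0121] 0.04680390080609682 0.0 9.8333 cw yaw 74.21815507149628 j7 -2.5056496483974255 0.0029057094070594758
[0.4924 0.0411 0.1253] [ 0.2346  0.5453 -0.0476] [ 0.0111  0.0232 -0.032 ] 0.046804457497390414 0.0 9.8833 cw yaw 74.2402176337617 j7 -2.5058315042685217 0.0053741449664812535
[[ 0.2716 -0.9624 -0.0001]
 [-0.9624 -0.2716 -0.0001]]
```

Emit:
send_rows:
  deltas:
    - {"grip":-0.5,"travel":[0,0,0],"turn":0}
    - {"grip":-0.5,"travel":[0,0,0],"turn":0}
    - {"grip":-0.5,"travel":[0,0,0],"turn":0}
    - {"grip":-0.5,"travel":[0,0,0],"turn":0}
    - {"grip":-0.5,"travel":[0,0,0],"turn":0}
    - {"grip":-0.5,"travel":[0,0,0],"turn":0}

```text
t: 10.38
tool_pos: [0.4915, 0.0409, 0.1255]
ee_rot: [2.503, -1.897, -0.002]
ft_force: [-2.2, -1.2, 4.5]
finger_gap: 0.0218
grip_force: 33.1
```

```bash
python3 o.py
```

```text
[0.4916 0.0409 0.1255] [-2.8896 -0.6195  6.4936] [-0.1355  0.5853  0.0488] 0.022206173259583052 33.07549595832825 10.4333 cw yaw 74.29254212000131 j7 -2.5062123725795 -0.03698439686559141
[0.4915 0.0409 0.1255] [-3.1495 -0.4123  6.4588] [-0.0906  0.5589  0.0296] 0.021845454185242103 33.07482182979584 10.4833 cw yaw 74.29973149075016 j7 -2.5062370247091756 -0.036810594610869884
[0.4916 0.0409 0.1255] [-2.4104 -1.2609  5.4504] [-0.1278  0.6104  0.0012] 0.022115500319607843 33.07567834854126 10.5333 cw yaw 74.29228079041039 j7 -2.506209020451754 -0.03674622159451246
[[ 0.2707 -0.9627 -0.0004]
 [-0.9627 -0.2707  0.0012]]
```

Emit:
send_rows:
  deltas:
    - {"grip":0.1,"travel":[0.01,0.02,0],"turn":0}
    - {"grip":0.1,"travel":[0,0,0],"turn":0}
    - {"grip":0.1,"travel":[0,0,0],"turn":-0.5}
    - {"grip":0.1,"travel":[0,0,0],"turn":-1}
    - {"grip":0.1,"travel":[0,0,0],"turn":-1}
    - {"grip":0.1,"travel":[0,0,0],"turn":-1}
    - {"grip":0.1,"travel":[0,0,0],"turn":-1}
    - {"grip":0.1,"travel":[0,0,0],"turn":-1}
    - {"grip":0.1,"travel":[0,0,0],"turn":-1}
    - {"grip":0.1,"travel":[0,0,0],"turn":-1}
    - {"grip":0.1,"travel":[0,0,0],"turn":-1}
    - {"grip":0.1,"travel":[0,0,0],"turn":-1}

```text
t: 11.53
tool_pos: [0.4921, 0.0406, 0.1252]
ee_rot: [-3.057, 0.721, -0.001]
ft_force: [-0.1, 0.3, -0.2]
finger_gap: 0.0467
grip_force: 0.0
```

Emit:
send_rows:
  deltas:
    - {"grip":0.1,"travel":[0,0,0],"turn":-1}
    - {"grip":0.1,"travel":[0,0,0],"turn":-1}
    - {"grip":0.1,"travel":[0,0,0],"turn":-1}
    - {"grip":0.1,"travel":[0,0,0],"turn":-1}
    - {"grip":0.1,"travel":[0,0,0],"turn":-1}
    - {"grip":0.1,"travel":[0,0,0],"turn":-1}
    - {"grip":0.1,"travel":[0,0,0],"turn":-1}
    - {"grip":0.1,"travel":[0,0,0],"turn":-1}
    - {"grip":0.1,"travel":[0,0,0],"turn":-1}
    - {"grip":0.1,"travel":[0,0,0],"turn":-1}
    - {"grip":0.1,"travel":[0,0,0],"turn":-1}
    - {"grip":0.1,"travel":[0,0,0],"turn":-1}

```text
t: 12.53
tool_pos: [0.4921, 0.0406, 0.1252]
ee_rot: [3.009, 0.904, 0.001]
ft_force: [-0.4, 0.6, -0.1]
finger_gap: 0.047
grip_force: 0.0
```

Emit:
send_rows:
  deltas:
    - {"grip":0.1,"travel":[0,0,0],"turn":-1}
    - {"grip":0.1,"travel":[0,0,0],"turn":-1}
    - {"grip":0.1,"travel":[0,0,0],"turn":-1}
    - {"grip":0.1,"travel":[0,0,0],"turn":-1}
    - {"grip":0.1,"travel":[0,0,0],"turn":-0.5}
    - {"grip":0.1,"travel":[0,0,0],"turn":0}
    - {"grip":0.1,"travel":[0,0,0],"turn":0}

```text
t: 13.12
tool_pos: [0.4919, 0.0405, 0.1252]
ee_rot: [-2.779, -1.465, -0.001]
ft_force: [-0.4, 0.2, 0.1]
finger_gap: 0.0472
grip_force: 0.0
```

```bash
python3 o.py
```

```text
[0.4919 0.0405 0.1252] [ 0.0362  0.286  -0.1634] [-0.0148  0.0145 -0.0174] 0.04655401468282857 0.0 13.1667 cw yaw -55.614485541040686 j7 -1.1496146974286223 0.010143954714294523
[0.4918 0.0405 0.1253] [ 0.2463 -0.3732 -0.5054] [-0.0166 -0.04    0.0154] 0.046909482294921784 0.0 13.2167 cw yaw -55.633415621046524 j7 -1.1494940612978521 -0.002573761812527664
[0.4918 0.0405 0.1252] [0.4367 0.0632 0.3399] [-0.0216 -0.0344  0.0057] 0.046771881727361575 0.0 13.2667 cw yaw -55.65215454867867 j7 -1.149331733220533 -0.005248415109235793
[[ 0.5642  0.8256  0.    ]
 [ 0.8256 -0.5642  0.0002]]
```

Emit:
send_rows:
  deltas:
    - {"grip":-0.5,"travel":[0,0,0],"turn":0}
    - {"grip":-0.5,"travel":[0,0,0],"turn":0}
    - {"grip":-0.5,"travel":[0,0,0],"turn":0}
    - {"grip":-0.5,"travel":[0,0,0],"turn":0}
    - {"grip":-0.5,"travel":[0,0,0],"turn":0}
    - {"grip":-0.5,"travel":[0,0,0],"turn":0}

```text
t: 13.77
tool_pos: [0.4918, 0.0405, 0.1255]
ee_rot: [2.777, 1.468, 0.0]
ft_force: [-1.0, 0.3, 3.7]
finger_gap: 0.0221
grip_force: 33.1
```

```bash
python3 o.py
```

```text
[0.4918 0.0405 0.1255] [-1.0942 -0.5401  4.235 ] [-0.0536  0.1431 -0.0075] 0.0223468051704205 33.11692535877228 13.8167 cw yaw -55.703586319339514 j7 -1.1488468301216743 0.020069176680408418
[0.4918 0.0405 0.1254] [-0.2913 -0.9206  4.6588] [-0.0336  0.1134 -0.0594] 0.0220553525380443 33.13564717769623 13.8667 cw yaw -55.70414307627295 j7 -1.1488242151537333 0.021326601854525506
[0.4918 0.0405 0.1254] [-0.7263 -0.6051  4.3726] [-0.0144  0.1222 -0.0371] 0.021810470443601383 33.1531423330307 13.9167 cw yaw -55.69965904832121 j7 -1.1488551549771124 0.022470520343631506
[[ 0.5635  0.8261  0.0002]
 [ 0.8261 -0.5635  0.0003]]
```

Emit:
send_rows:
  deltas:
    - {"grip":-0.5,"travel":[0,0,0],"turn":0.5}
    - {"grip":-0.5,"travel":[0,0,0],"turn":0.5}
    - {"grip":-0.5,"travel":[0,0,0],"turn":0.5}
    - {"grip":-0.5,"travel":[0,0,0],"turn":0.5}

```text
t: 14.25
tool_pos: [0.4918, 0.0405, 0.1254]
ee_rot: [2.896, 1.218, 0.0]
ft_force: [-1.0, 0.0, 4.1]
finger_gap: 0.022
grip_force: 33.1
```

```bash
python3 o.py
```

```text
[0.4918 0.0405 0.1254] [-0.4342 -0.6229  5.5278] [-0.0239  0.1488  0.089 ] 0.022256002613976478 33.105477690696716 14.3 cw yaw -45.52117714412987 j7 -1.260160042849612 -0.10866638738662004
[0.4918 0.0405 0.1254] [ 0.0236 -0.6243  4.1547] [-0.0603  0.1554  0.0276] 0.022151642100811393 33.13759982585907 14.35 cw yaw -45.713549328188655 j7 -1.2579041992455253 -0.24577248841524124
[0.4918 0.0405 0.1254] [-0.191   0.1182  4.3446] [-0.0848  0.0925 -0.0047] 0.02212066820286927 33.159536719322205 14.4 cw yaw -45.77074205078456 j7 -1.2572714473152078 -0.08848845027387142
[[ 0.6975  0.7166  0.    ]
 [ 0.7166 -0.6975  0.0004]]
```

```bash
cat > o.py <<'E'
import sys
from h import *
from scipy.spatial.transform import Rotation as Ro
np.set_printoptions(precision=3,suppress=True)
n=int(sys.argv[1]) if len(sys.argv)>1 else 4
D=[]
for i in range(n+1):
    if i: arm.grab_frame("top")
    o=arm.observe(); R=Ro.from_rotvec(o["ee_rot"]).as_matrix()
    D.append((o["torque"][2],o["effort"][6],np.degrees(-np.arctan2(R[1,0],R[0,0]))+55.7))
D=np.array(D); print(round(o["t"],2),"Tz",D[:,0],"j7",D[:,1],"yaw",D[:,2],"rest mean",D[1:,0].mean(),o["ft_force"])
E
python3 o.py 0
```

```text
14.4 Tz [-0.005] j7 [-0.088] yaw [9.929] rest mean nan [-0.191  0.118  4.345]o.py:11: RuntimeWarning: Mean of empty slice.
  D=np.array(D); print(round(o["t"],2),"Tz",D[:,0],"j7",D[:,1],"yaw",D[:,2],"rest mean",D[1:,0].mean(),o["ft_force"])
  ret = ret.dtype.type(ret / rcount)
```

Emit:
send_rows:
  deltas:
    - {"grip":-0.5,"travel":[0,0,0],"turn":0.3}
    - {"grip":-0.5,"travel":[0,0,0],"turn":0.3}
    - {"grip":-0.5,"travel":[0,0,0],"turn":0.3}

```text
t: 14.65
tool_pos: [0.4918, 0.0405, 0.1254]
ee_rot: [2.94, 1.106, 0.001]
ft_force: [-0.9, -0.9, 5.5]
finger_gap: 0.0219
grip_force: 33.2
```

```bash
python3 o.py
```

```text
14.85 Tz [0.165 0.121 0.054 0.094 0.031] j7 [ 0.045 -0.131 -0.174 -0.09  -0.068] yaw [14.473 14.546 14.451 14.423 14.422] rest mean 0.07503534520094275 [-1.393  0.002  5.434]
```

Emit:
send_rows:
  deltas:
    - {"grip":-0.5,"travel":[0,0,0],"turn":0.3}
    - {"grip":-0.5,"travel":[0,0,0],"turn":0.3}
    - {"grip":-0.5,"travel":[0,0,0],"turn":0.3}

```text
t: 15.1
tool_pos: [0.4918, 0.0405, 0.1254]
ee_rot: [2.981, 0.99, 0.001]
ft_force: [-0.6, -0.1, 5.9]
finger_gap: 0.0219
grip_force: 33.2
```

```bash
python3 o.py
```

```text
15.3 Tz [0.176 0.115 0.093 0.06  0.059] j7 [ 0.044 -0.131 -0.173 -0.089 -0.067] yaw [18.972 19.046 18.953 18.923 18.924] rest mean 0.0817733336869165 [-0.32   0.878  4.991]
```

Emit:
send_rows:
  deltas:
    - {"grip":-0.5,"travel":[0,0,0],"turn":0.3}
    - {"grip":-0.5,"travel":[0,0,0],"turn":0.3}
    - {"grip":-0.5,"travel":[0,0,0],"turn":0.3}

```text
t: 15.55
tool_pos: [0.4919, 0.0405, 0.1254]
ee_rot: [3.018, 0.872, 0.001]
ft_force: [0.2, -0.2, 4.4]
finger_gap: 0.022
grip_force: 33.2
```

```bash
python3 o.py
```

```text
15.75 Tz [0.163 0.127 0.084 0.073 0.079] j7 [ 0.042 -0.13  -0.172 -0.089 -0.067] yaw [23.473 23.545 23.455 23.427 23.42 ] rest mean 0.09055846697282138 [-1.112 -0.301  5.647]
```

Emit:
send_rows:
  deltas:
    - {"grip":-0.5,"travel":[0,0,0],"turn":0.3}
    - {"grip":-0.5,"travel":[0,0,0],"turn":0.3}
    - {"grip":-0.5,"travel":[0,0,0],"turn":0.3}

```text
t: 16.0
tool_pos: [0.4918, 0.0405, 0.1254]
ee_rot: [3.05, 0.753, 0.001]
ft_force: [-0.1, 0.2, 4.8]
finger_gap: 0.0222
grip_force: 33.2
```

```bash
python3 o.py
```

```text
16.2 Tz [0.131 0.058 0.053 0.033 0.052] j7 [ 0.041 -0.13  -0.172 -0.089 -0.067] yaw [27.973 28.047 27.955 27.926 27.921] rest mean 0.04893111390291614 [ 0.203 -0.119  5.515]
```

No touch yet at 28°; carry on.

Emit:
send_rows:
  deltas:
    - {"grip":-0.5,"travel":[0,0,0],"turn":0.3}
    - {"grip":-0.5,"travel":[0,0,0],"turn":0.3}
    - {"grip":-0.5,"travel":[0,0,0],"turn":0.3}

```text
t: 16.45
tool_pos: [0.4918, 0.0405, 0.1254]
ee_rot: [3.077, 0.632, 0.001]
ft_force: [0.0, -1.4, 4.5]
finger_gap: 0.0222
grip_force: 33.2
```

```bash
python3 o.py
```

```text
16.65 Tz [0.181 0.137 0.07  0.084 0.045] j7 [ 0.04  -0.13  -0.171 -0.089 -0.067] yaw [32.472 32.551 32.452 32.425 32.423] rest mean 0.0838800177086618 [ 0.406 -0.385  5.953]
```

Emit:
send_rows:
  deltas:
    - {"grip":-0.5,"travel":[0,0,0],"turn":0.3}
    - {"grip":-0.5,"travel":[0,0,0],"turn":0.3}
    - {"grip":-0.5,"travel":[0,0,0],"turn":0.3}

```text
t: 16.9
tool_pos: [0.4919, 0.0404, 0.1254]
ee_rot: [3.1, 0.511, 0.001]
ft_force: [-0.6, 0.1, 5.1]
finger_gap: 0.0217
grip_force: 33.2
```

```bash
python3 o.py
```

```text
17.1 Tz [0.17  0.113 0.079 0.023 0.047] j7 [ 0.039 -0.13  -0.171 -0.089 -0.067] yaw [36.971 37.048 36.957 36.934 36.926] rest mean 0.06542572113610394 [-0.457 -1.281  5.139]
```

Emit:
send_rows:
  deltas:
    - {"grip":-0.5,"travel":[0,0,0],"turn":0.3}
    - {"grip":-0.5,"travel":[0,0,0],"turn":0.3}
    - {"grip":-0.5,"travel":[0,0,0],"turn":0.3}

```text
t: 17.35
tool_pos: [0.4919, 0.0404, 0.1254]
ee_rot: [3.117, 0.389, 0.001]
ft_force: [-1.1, -0.9, 6.1]
finger_gap: 0.0216
grip_force: 33.2
```

```bash
python3 o.py
```

```text
17.55 Tz [0.15  0.141 0.09  0.064 0.02 ] j7 [ 0.038 -0.13  -0.17  -0.089 -0.067] yaw [41.474 41.549 41.46  41.429 41.427] rest mean 0.07843251493564335 [ 0.066 -1.574  5.985]
```

Emit:
send_rows:
  deltas:
    - {"grip":-0.5,"travel":[0,0,0],"turn":0.3}
    - {"grip":-0.5,"travel":[0,0,0],"turn":0.3}
    - {"grip":-0.5,"travel":[0,0,0],"turn":0.3}

```text
t: 17.8
tool_pos: [0.4919, 0.0404, 0.1254]
ee_rot: [3.13, 0.266, 0.001]
ft_force: [0.0, -0.7, 5.0]
finger_gap: 0.0223
grip_force: 33.2
```

```bash
python3 o.py
```

```text
18.0 Tz [0.165 0.096 0.088 0.053 0.115] j7 [ 0.038 -0.13  -0.17  -0.089 -0.067] yaw [45.975 46.052 45.956 45.928 45.922] rest mean 0.08813433448921423 [-0.087 -0.74   5.192]
```

Run:
```python
from h import *
s=arm.grab_frame("side")["pixels"]; old=cv2.imread("pics/s0.png")
f=lambda i:cv2.resize(i[185:235,285:325],None,fx=9,fy=9,interpolation=cv2.INTER_CUBIC)
# s3.png is the 6x crop at home position, before turning
o=cv2.imread("pics/s3.png"); o=cv2.resize(o,(900,810))[180:630,270:630]
cv2.imwrite("pics/s5.png",np.hstack([o,f(s)]))
```

```text
(no output)
```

View pics/s5.png

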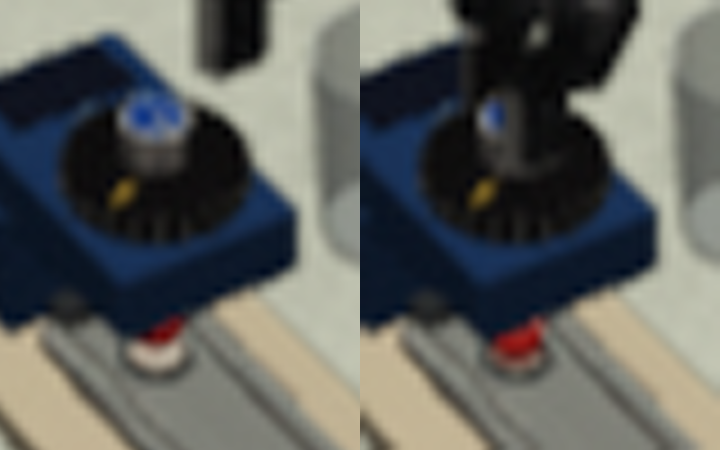

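The foot has come down (red pad at crop (518,340)), covering most of the tablet, and the yellow ring mark has not moved. I'll keep turning.

Emit:
send_rows:
  deltas:
    - {"grip":-0.5,"travel":[0,0,0],"turn":0.3}
    - {"grip":-0.5,"travel":[0,0,0],"turn":0.3}
    - {"grip":-0.5,"travel":[0,0,0],"turn":0.3}

```text
t: 18.3
tool_pos: [0.4919, 0.0404, 0.1254]
ee_rot: [3.138, 0.143, 0.001]
ft_force: [-0.0, -0.9, 5.9]
finger_gap: 0.022
grip_force: 33.2
```

```bash
python3 o.py
```

```text
18.5 Tz [0.212 0.051 0.092 0.078 0.033] j7 [ 0.037 -0.13  -0.17  -0.089 -0.067] yaw [50.478 50.549 50.46  50.434 50.427] rest mean 0.06350809615823529 [-0.477 -1.139  5.43 ]
```

Emit:
send_rows:
  deltas:
    - {"grip":-0.5,"travel":[0,0,0],"turn":0.3}
    - {"grip":-0.5,"travel":[0,0,0],"turn":0.3}
    - {"grip":-0.5,"travel":[0,0,0],"turn":0.3}

```text
t: 18.75
tool_pos: [0.4919, 0.0404, 0.1254]
ee_rot: [3.141, 0.02, 0.001]
ft_force: [-0.9, -0.4, 5.1]
finger_gap: 0.0222
grip_force: 33.2
```

```bash
python3 o.py
```

```text
18.95 Tz [0.178 0.112 0.133 0.105 0.079] j7 [ 0.036 -0.132 -0.17  -0.09  -0.069] yaw [54.976 55.05  54.956 54.932 54.928] rest mean 0.10746593772640972 [-0.769 -1.39   5.344]
```

Emit:
send_rows:
  deltas:
    - {"grip":-0.5,"travel":[0,0,0],"turn":0.3}
    - {"grip":-0.5,"travel":[0,0,0],"turn":0.3}
    - {"grip":-0.5,"travel":[0,0,0],"turn":0.3}

```text
t: 19.2
tool_pos: [0.4919, 0.0404, 0.1254]
ee_rot: [3.14, -0.103, 0.001]
ft_force: [-0.7, -0.7, 4.9]
finger_gap: 0.0218
grip_force: 33.2
```

```bash
python3 o.py
```

```text
19.4 Tz [0.149 0.112 0.051 0.047 0.05 ] j7 [ 0.015 -0.15  -0.189 -0.108 -0.087] yaw [59.472 59.552 59.455 59.43  59.421] rest mean 0.06501165152131494 [-0.857 -0.421  4.995]
```

Touch was at about 54.4°. The joint-7 torque step matches the expected stiffness, so 10 N should come at about 72.3°.

Emit:
send_rows:
  deltas:
    - {"grip":-0.5,"travel":[0,0,0],"turn":0.3}
    - {"grip":-0.5,"travel":[0,0,0],"turn":0.3}
    - {"grip":-0.5,"travel":[0,0,0],"turn":0.3}

```text
t: 19.65
tool_pos: [0.4919, 0.0403, 0.1254]
ee_rot: [3.133, -0.227, 0.001]
ft_force: [-1.2, -0.1, 6.1]
finger_gap: 0.0223
grip_force: 33.2
```

```bash
python3 o.py
```

```text
19.85 Tz [0.214 0.162 0.099 0.075 0.075] j7 [-0.003 -0.169 -0.207 -0.127 -0.106] yaw [63.975 64.043 63.952 63.924 63.92 ] rest mean 0.10259749103010572 [-0.151 -0.85   5.346]
```

Emit:
send_rows:
  deltas:
    - {"grip":-0.5,"travel":[0,0,0],"turn":0.3}
    - {"grip":-0.5,"travel":[0,0,0],"turn":0.3}
    - {"grip":-0.5,"travel":[0,0,0],"turn":0.3}

```text
t: 20.1
tool_pos: [0.4919, 0.0403, 0.1254]
ee_rot: [3.122, -0.349, 0.001]
ft_force: [-0.4, -0.8, 5.7]
finger_gap: 0.0215
grip_force: 33.2
```

```bash
python3 o.py
```

```text
20.3 Tz [0.211 0.163 0.113 0.153 0.126] j7 [-0.022 -0.188 -0.226 -0.145 -0.124] yaw [68.468 68.54  68.445 68.422 68.413] rest mean 0.13861061966908236 [-0.752 -0.736  5.491]
```

Emit:
send_rows:
  deltas:
    - {"grip":-0.5,"travel":[0,0,0],"turn":0.3}
    - {"grip":-0.5,"travel":[0,0,0],"turn":0.3}
    - {"grip":-0.5,"travel":[0,0,0],"turn":0.2}

```text
t: 20.55
tool_pos: [0.4918, 0.0403, 0.1254]
ee_rot: [3.108, -0.458, 0.001]
ft_force: [-0.9, -0.9, 5.8]
finger_gap: 0.0223
grip_force: 33.2
```

```bash
python3 o.py
```

```text
20.75 Tz [0.173 0.158 0.177 0.16  0.137] j7 [-0.15  -0.213 -0.221 -0.166 -0.152] yaw [72.455 72.493 72.427 72.412 72.406] rest mean 0.15795337513484253 [-0.398 -0.38   5.132]
```

Emit:
send_rows:
  deltas:
    - {"grip":-0.2,"travel":[0,0,0],"turn":0}
    - {"grip":0.2,"travel":[0,0,0],"turn":0}
    - {"grip":0.2,"travel":[0,0,0],"turn":0}
    - {"grip":0.2,"travel":[0,0,0],"turn":0}
    - {"grip":0.2,"travel":[0,0,-0.3],"turn":0}
    - {"grip":0.2,"travel":[0,0,-0.8],"turn":0}
    - {"grip":0.2,"travel":[0,0,-0.8],"turn":0}
    - {"grip":0.2,"travel":[0,0,-0.3],"turn":0}
    - {"grip":0.2,"travel":[0,0,0],"turn":0}
    - {"grip":0.2,"travel":[0,0,0],"turn":0}

```text
t: 21.58
tool_pos: [0.4918, 0.0407, 0.2136]
ee_rot: [-3.108, 0.458, -0.002]
ft_force: [0.1, -0.4, 0.0]
finger_gap: 0.0514
grip_force: 0.0
```

Run:
```python
from h import *
s=arm.grab_frame("side")["pixels"];o=arm.observe();print(o["ft_force"],o["tool_pos"],o["t"],o["finger_gap"])
cv2.imwrite("pics/s6.png",cv2.resize(s[165:255,255:355],None,fx=6,fy=6,interpolation=cv2.INTER_CUBIC))
```

```text
[-0.09208947 -0.0670046  -0.40890702] [0.49114906 0.04058388 0.21273883] 21.6333 0.05112209616857724
```

View pics/s6.png

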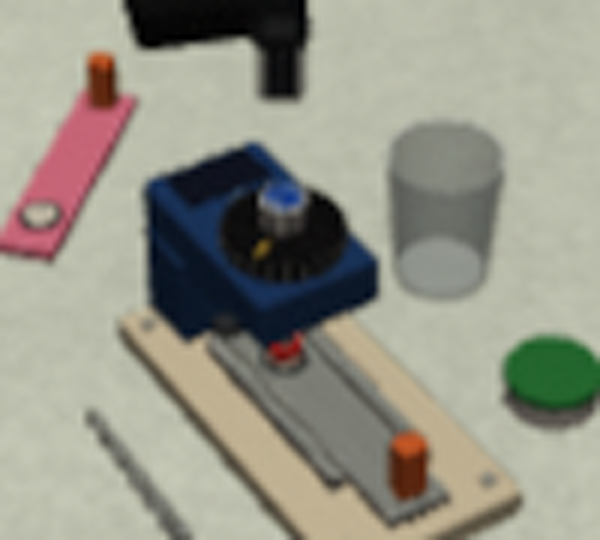

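The foot sits on the tablet at (285,350), and the holder tab at (408,465) and ring mark at (262,247) haven't moved. The gripper is clear, so I'm handing in.

```bash
python3 -c "
from rig import arm
print(arm.job_done())"
```

```text
the job is handed in; nothing more can be done
None
```

The holder is home against the stop and the inner knob is turned about 72°, with the foot bearing on the tablet at an estimated 10 N; the outer ring did not move, and the job is handed in, though no verdict came back.

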